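# Hold a sealed tube tilted over the light box

## Robot

A 6-joint arm with a two-finger parallel gripper is mounted at the origin on the work surface. World frame = base frame: x ahead of the robot, y to its left, z up, the work surface at z = 0. Lengths are in m, angles in rad, forces in N, time in s.
With the tool pointing down it reaches from about 0.3 to 0.75 m from the base axis. Payload 8.5 kg.
Tool frame: the origin (TCP) lies midway between the tips of the shut fingers; the grasp point (between the pads) lies grasp_offset behind it (grasp_offset is the distance from the TCP to the grasp point, in m); x points along the fingers, y is the direction in which the jaws open and shut, and the axes are right-handed (so a half turn about x gives the same grasp; the last joint's range is limited). The gripper opens to 85 mm and grips with 20 to 120 N. Pads are 22 mm wide; open, the fingers measure 114 mm over their backs; the gripper's body (76 mm by 85 mm) begins 54 mm behind the grasp point. The pads swing forward as they close: fully open they stand 13 mm farther back than shut.
Start: joints at [1.07, 0.381, 1.297, -0, 1.464, -0.215], TCP at [0.155, 0.528, 0.231] pointing down, gripper open.
Joint ranges: [-3.11, 3.11], [-0.89, 2.33], [0.22, 2.48], [-1.42, 4.56], [0.17, 2.85], [-2.88, 2.88]. Speed limits (rad/s): [2.39, 2.39, 3.14, 3.14, 3.14, 3.14].

## Interface

Orientations are given as a unit quaternion [w, x, y, z].
In Python, from workcell import get_state, snapshot, sign_off, grasp_offset gives the robot as it stands.
- The arm moves only by the tool drive_tool, never from a script. Its argument "deltas" is a list that holds one entry, the list of rows, each a list of 5 numbers: the shift along the tool's x, y, z in m, then the turn about the tool's x in rad, then the closure, from -1 (fully open) to 1 (shut). In form: [[[tx, ty, tz, twist, hand], ...]]. A call has 1 to 10 rows; each row shifts and turns the commanded pose from where the row before left it, along the tool's axes as they then stand; what a row does not reach is not made up. A row lasts 1/8 s, in which the tool goes at most 62.5 mm and 10.7 degrees, less where a joint would pass 70% of its speed; a pose out of reach is approached as far as the arm can. A call with a gripper value outside its range is refused whole. The fingers move at their own pace and stop on an object; "newtons" is the grip in N (left out, the last holds). Time passes only in rows, so rows that do not move let the fingers close. It gives the time, the measured TCP pose, the force and the opening at its end, in the units of the state.
- get_state(): the state, without advancing time (a new reading comes with each control period).
- snapshot(name): name is "scene" or "top"; returns a dict with "image" (400x640x3 uint8, blue, green, red), "fx", "fy", "cx", "cy" (pixels), "rvec" (rotation vector, rad) and "tvec" (3), from world to camera coordinates, as OpenCV has them. Camera axes: x right, y down, z forward; pixel columns grow to the right and rows downward; lengths in m; the calibration is good to about 2 mm. A picture is of the moment at which its call begins. There is no depth.
- sign_off(): hands the job in, once; it reports no verdict.
The state is a dict: "time_s": time; "joints": joint angles; "qd": joint speeds; "joint_efforts": joint torques, N m; "tcp_pos": TCP position; "eef_rot": TCP orientation; "ft_force": force on the tool from outside, world axes, zero at the start; "moment": the same for the moment, N m; "gripper_width": finger opening in m.
Only numpy, scipy, OpenCV 4.12 (cv2) and the standard library are available. Lean on these libraries where they do the work, as an engineer would, in place of code of your own. Each camera call takes 0.05 s, during which the arm holds its last target.

## Task

Switch on the light box by pressing its round push button fully down and letting it spring back up; after that, draw the long tube (the one that stands well above its two short neighbours) up out of the rack and carry it over the light plate. Tilt it there to about 45 degrees, cap end uppermost, with its middle above the centre of the plate and its lower end at least 6 cm above the plate, and finish while still holding it there in the gripper, motionless, touching nothing else. Leave the short tubes in the rack and do not disturb the beaker and the dish.

Things in the scene. Friction and masses are not known exactly. Their poses are not given: they have to be found in the camera images.
- long_tube: The long sealed tube: smooth clear cylinder, 25 mm diameter, 130 mm long, 40 to 85 g; flush blue cap, also 25 mm wide, on its top 24 mm. Origin: centre of its foot; z along the tube to the cap. It starts upright and loose in any one of the rack holes, foot 10 mm and top 140 mm above the table; the smooth body is bare above the rack top (58 mm).
- tube_mid (a point): Middle of the long tube, on its axis, 65 mm from the foot; axes as the long tube's.
- tube_foot (a point): Centre of the long tube's foot (same point as its origin).
- rack: Grey tube rack, fixed to the table: 75 mm (its x) by 221 mm (its y), 58 mm high, with three holes of 28 mm in a row along its y axis at -65, 0 and +65 mm. Origin: centre of its underside; z up. It may stand left or right of the light box, turned up to 0.4 rad.
- short_tube_a: Bystander: a short sealed tube like the long one (25 mm diameter, flush blue cap) but only 85 mm long; stands in another hole of the rack, and must stay there. Origin: centre of its foot, z along the tube to the cap.
- short_tube_b: Bystander: a short sealed tube like the long one (25 mm diameter, flush blue cap) but only 85 mm long; stands in another hole of the rack, and must stay there. Origin: centre of its foot, z along the tube to the cap.
- lightbox: White light box, fixed to the table: 200 mm (its x) by 160 mm (its y), 40 mm high. Origin: centre of its underside; z up. The square light plate, 124 x 128 mm, lies in its top on the +x part; the button is on the strip at its -x edge, near the robot. It is turned up to 0.4 rad.
- plate_centre (a point): Centre of the light plate's upper face, 41 mm above the table, 25 mm towards +x from the light box's middle; axes as the light box's.
- lamp_button (a joint): Travel of the light box's push button in m: 0 up, 0.006 fully down. It moves straight down against a spring that needs 5 N for the full travel, and springs back when released.
- lamp_button_top (a point): Centre of the push button's top face (button 28 mm diameter, in a round grey housing 44 mm wide and 12 mm high on the box), 72 mm towards -x from the light box's middle, 62 mm above the table when up.
- beaker: Bystander: glass beaker, 68 mm diameter, 85 mm high, on the table beyond the rack and the light box. Origin: centre of its underside.
- dish: Bystander: flat round dish, 93 mm diameter, 16 mm high, on the table beyond the rack and the light box. Origin: centre of its underside.

How it is judged:
By the outcome, as a careful person would: the job done as asked, in the order asked, and still so for the second after the job is handed in, while the arm keeps its last pose, push and grip.
It also fails if it takes over 48 s, if anything falls off the work surface, if the arm or the gripper's body presses on something with over 40 N, if the wrist force passes 120 N, or if a joint passes its speed limit or range.

## Working session

There is one attempt and no reset: what is moved stays moved. The work goes in short steps, Python scripts to look and compute and a tool call to move; the robot and the scene stay as the last step left them, time stands still between calls to the robot, and variables do not carry over. Pictures are saved under pics/ and viewed, and the job is handed in when it is done.

Besides the shell and the picture viewer there is one more tool, called after "Request:" by a JSON object that holds its "name" and its "arguments", one argument or row to a line. drive_tool: Moves the arm, as the interface text tells. Its arguments: {"type":"object","properties":{"deltas":{"type":"array","items":{"type":"array","items":{"type":"array","items":{"type":"number"}}}},"newtons":{"type":"number"}},"required":["deltas"]}

```bash
mkdir -p pics; python3 - <<'E'
from workcell import get_state, snapshot, grasp_offset
import cv2
print(get_state(), grasp_offset)
for n in ("scene","top"):
    s=snapshot(n); cv2.imwrite(f"pics/{n}0.png",s["image"]); print({k:v for k,v in s.items() if k!="image"})
E
```

```text
{'time_s': 0.0, 'joints': array([ 1.06972265e+00,  3.81218984e-01,  1.29829296e+00,  2.21761466e-05,
        1.46358662e+00, -2.15312571e-01]), 'qd': array([-0.00126932, -0.00105506, -0.00084955, -0.00011608,  0.00164179,
       -0.00065683]), 'joint_efforts': array([-4.07350910e-05, -4.48459232e+01, -2.31280392e+01, -2.46772970e-04,
        4.68905579e-03, -7.02468228e-06]), 'tcp_pos': array([0.15489446, 0.52742648, 0.23068857]), 'eef_rot': array([ 0.69970704,  0.10019331,  0.70009495, -0.1011851 ]), 'ft_force': array([-0.2741089 , -1.0593011 , -0.04363234]), 'moment': array([ 0.05721126, -0.03044417, -0.0129308 ]), 'gripper_width': 0.0853753020502787} 0.0187
{'fx': 378.4484930814387, 'fy': 378.4484930814387, 'cx': 319.55515875856395, 'cy': 200.40203188521355, 'rvec': array([ 1.54782006,  2.18768564, -0.75414102]), 'tvec': array([ 0.2184611 , -0.39079968,  1.13266545])}
{'fx': 383.7798780983429, 'fy': 383.7798780983429, 'cx': 314.770112808944, 'cy': 199.24359909513808, 'rvec': array([ 2.16516651, -2.1191525 ,  0.14650488]), 'tvec': array([-0.01383662,  0.59225346,  0.83674035])}
```

View pics/scene0.png

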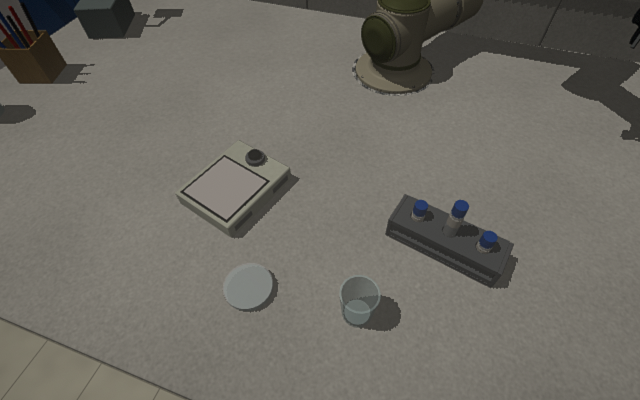

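View pics/top0.png

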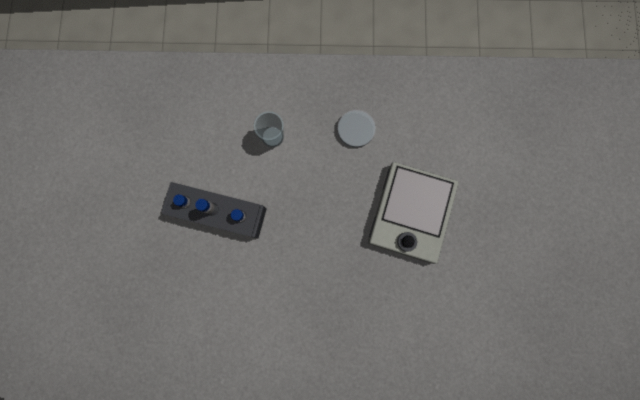

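The long tube is the middle one: cap at about (460,208) in the scene view and (203,206) in the top view. The button is at (407,241) in the top view, and the plate spans roughly (383–457, 167–236). Next I'll measure all three.

```bash
cat > h.py <<'E'
import numpy as np, cv2
from scipy.spatial.transform import Rotation as Rn
from workcell import get_state, snapshot, grasp_offset
def cam(s):
    K=np.array([[s["fx"],0,s["cx"]],[0,s["fy"],s["cy"]],[0,0,1]]);R=cv2.Rodrigues(s["rvec"])[0];return K,R,np.array(s["tvec"])
def ray(s,p):
    K,R,t=cam(s);d=R.T@np.linalg.inv(K)@np.array([p[0],p[1],1.]);return -R.T@t,d/np.linalg.norm(d)
def onz(s,p,z):
    o,d=ray(s,p);return o+d*(z-o[2])/d[2]
def tri(s1,p1,s2,p2):
    A=[];b=[]
    for s,p in((s1,p1),(s2,p2)):
        o,d=ray(s,p);M=np.eye(3)-np.outer(d,d);A.append(M);b.append(M@o)
    x=np.linalg.lstsq(np.vstack(A),np.hstack(b),rcond=None)[0]
    return x,[np.linalg.norm(A[i]@x-b[i]) for i in(0,1)]
def proj(s,P):
    K,R,t=cam(s);q=K@(R@np.array(P)+t);return q[:2]/q[2]
def blobs(m,amin=20):
    n,l,st,c=cv2.connectedComponentsWithStats(m.astype(np.uint8));return [(c[i],st[i,4]) for i in range(1,n) if st[i,4]>amin]
def blue(im):
    h=cv2.cvtColor(im,cv2.COLOR_BGR2HSV);return (h[...,0]>105)&(h[...,0]<130)&(h[...,1]>150)
E
python3 - <<'E'
from h import *
S=snapshot("scene");T=snapshot("top")
for n,s in(("S",S),("T",T)):
    for c,a in blobs(blue(s["image"])): print(n,c.round(1),a,[onz(s,c,z)[:2].round(4) for z in(.09,.135)])
h=T["image"].max(2);sub=h[150:275,360:470]
g=cv2.cvtColor(T["image"],cv2.COLOR_BGR2GRAY)
# plate: bright pinkish within dark frame
m=np.zeros_like(g);m[150:275,360:470]=(g[150:275,360:470]>150)
for t in(130,145,160,175):
    m=np.zeros_like(g);m[150:275,360:470]=(g[150:275,360:470]>t)
    cs=max(cv2.findContours(m,0,2)[0],key=cv2.contourArea);print(t,cv2.contourArea(cs),cv2.minAreaRect(cs))
    r=cv2.minAreaRect(cs);print(onz(T,r[0],.041),[onz(T,p,.041)[:2].round(4) for p in cv2.boxPoints(r)])
m=np.zeros_like(g);m[230:255,393:420]=g[230:255,393:420]<40
print([ (c,a,onz(T,c,.062)) for c,a in blobs(m)])
big=cv2.resize(T["image"][150:280,360:480],None,fx=5,fy=5,interpolation=cv2.INTER_NEAREST)
cv2.imwrite("pics/box.png",big[:600])
E
```

```text
S [44.3  9.2] 613 [array([ 0.1611, -1.1088]), array([ 0.2273, -1.0111])]
S [10.5 29.9] 100 [array([ 0.2951, -1.1101]), array([ 0.3509, -1.0123])]
S [421.2 204.6] 65 [array([0.5448, 0.1694]), array([0.5811, 0.1673])]
S [461.1 205.2] 97 [array([0.522 , 0.2404]), array([0.5601, 0.2328])]
S [489.8 236.3] 110 [array([0.5751, 0.2967]), array([0.609 , 0.2846])]
T [179.5 200.1] 120 [array([0.5775, 0.2922]), array([0.5713, 0.2757])]
T [201.8 204.6] 126 [array([0.5686, 0.243 ]), array([0.563 , 0.2292])]
T [236.4 214.8] 111 [array([0.548 , 0.1669]), array([0.5435, 0.1573])]
130 2750.0 ((417.7264404296875, 201.20751953125), (55.356300354003906, 52.19700622558594), 15.945395469665527)
[ 0.59310423 -0.23707019  0.041     ] [array([ 0.5512, -0.1596]), array([ 0.6688, -0.1933]), array([ 0.6355, -0.3155]), array([ 0.5193, -0.2797])]
145 1500.0 ((424.58074951171875, 203.20382690429688), (39.29219436645508, 50.25542068481445), 15.255120277404785)
[ 0.58881519 -0.25265367  0.041     ] [array([ 0.5438, -0.1938]), array([ 0.657 , -0.2255]), array([ 0.6344, -0.3123]), array([ 0.5222, -0.2792])]Traceback (most recent call last):
  File "<stdin>", line 11, in <module>
ValueError: max() iterable argument is empty
```

```bash
python3 - <<'E'
from h import *
S=snapshot("scene");T=snapshot("top")
g=cv2.cvtColor(T["image"],cv2.COLOR_BGR2GRAY)
for t in(110,120,125):
    m=np.zeros_like(g);m[150:275,360:470]=(g[150:275,360:470]>t)
    for cs in cv2.findContours(m,1,2)[0]:
        if cv2.contourArea(cs)>500:
            r=cv2.minAreaRect(cs);print(t,cv2.contourArea(cs),r,onz(T,r[0],.041).round(4))
for n,s,(x,y) in(("T",T,(407,241)),("S",S,(256,157))):
    gg=cv2.cvtColor(s["image"],cv2.COLOR_BGR2GRAY);m=np.zeros_like(gg);m[y-16:y+16,x-16:x+16]=gg[y-16:y+16,x-16:x+16]<75
    print([(c.round(1),a,onz(s,c,.058).round(4)) for c,a in blobs(m)])
a=cv2.resize(T["image"][155:275,365:465],None,fx=5,fy=5,interpolation=cv2.INTER_CUBIC)
cv2.imwrite("pics/box.png",a)
a=cv2.resize(S["image"][130:180,220:295],None,fx=8,fy=8,interpolation=cv2.INTER_CUBIC)
cv2.imwrite("pics/btn.png",a)
E
```

```text
110 2845.5 ((417.70758056640625, 201.27359008789062), (56.45518493652344, 53.158531188964844), 15.945395469665527) [ 0.593 -0.237  0.041]
110 3655.0 ((417.5550842285156, 201.31651306152344), (64.2701416015625, 59.67257308959961), 16.69924545288086) [ 0.5928 -0.2367  0.041 ]
110 11604.0 ((414.4999694824219, 211.99996948242188), (108.99998474121094, 123.99998474121094), 0.0) [ 0.5681 -0.2293  0.041 ]
120 2814.5 ((417.575439453125, 201.23583984375), (56.18046951293945, 52.88381576538086), 15.945394515991211) [ 0.593  -0.2367  0.041 ]
120 3716.5 ((417.64154052734375, 201.2547149658203), (64.28472900390625, 61.12544250488281), 15.945395469665527) [ 0.593  -0.2369  0.041 ]
120 5500.5 ((423.2216491699219, 197.5297393798828), (77.78571319580078, 116.0168685913086), 17.10272979736328) [ 0.6019 -0.2498  0.041 ]
125 2783.0 ((417.5943603515625, 201.1697998046875), (55.631019592285156, 52.7464485168457), 15.945395469665527) [ 0.5932 -0.2368  0.041 ]
125 3755.5 ((417.7660827636719, 201.27981567382812), (65.22796630859375, 60.630401611328125), 16.69924545288086) [ 0.5929 -0.2372  0.041 ]
125 5164.0 ((415.05657958984375, 211.80186462402344), (68.95498657226562, 84.47673797607422), 15.94539737701416) [ 0.5685 -0.2306  0.041 ]
[(array([411.2, 228. ]), np.int32(38), array([ 0.5301, -0.2171,  0.058 ])), (array([405.4, 241.7]), np.int32(302), array([ 0.4995, -0.2039,  0.058 ])), (array([398.3, 254. ]), np.int32(78), array([ 0.4721, -0.188 ,  0.058 ]))]
[(array([255.5, 157.4]), np.int32(250), array([ 0.5085, -0.1998,  0.058 ])), (array([246.8, 168.4]), np.int32(22), array([ 0.5447, -0.2034,  0.058 ]))]
```

View pics/box.png

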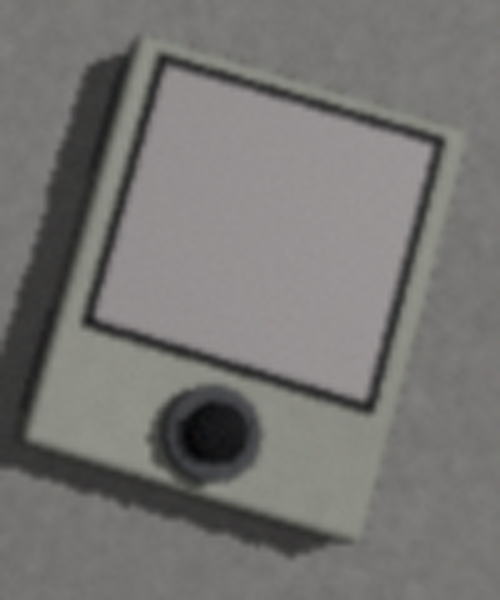

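View pics/btn.png

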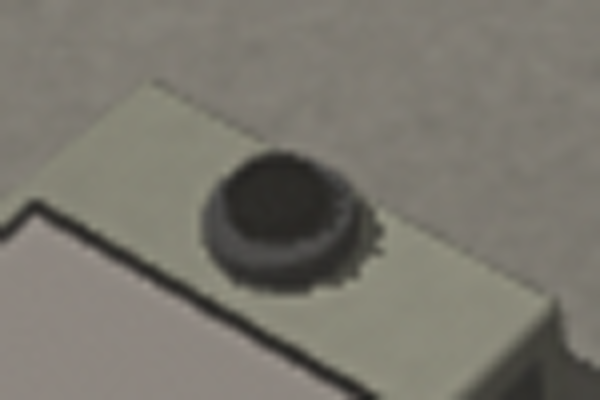

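```bash
cat >> h.py <<'E'
def axes():
    s=get_state();q=s["eef_rot"];return s,Rn.from_quat([q[1],q[2],q[3],q[0]]).as_matrix()
def to(p):
    s,R=axes();d=np.array(p)-s["tcp_pos"];print("t",s["time_s"],"tcp",s["tcp_pos"].round(4),"tool delta",(R.T@d).round(4),"w",round(s["gripper_width"],4),"F",s["ft_force"].round(1));return s,R
E
python3 - <<'E'
from h import *
s,R=to((.5,-.21,.12));print(R.round(4))
S=snapshot("scene");T=snapshot("top")
print(onz(T,(408.4,241.4),.062),onz(S,(255,154.6),.062),tri(T,(408.4,241.4),S,(255,154.6)))
E
```

```text
t 0.3 tcp [0.155  0.5276 0.2311] tool delta [ 0.1114 -0.6104  0.5389] w 0.0853 F [ 0.4 -0.4 -0.4]
[[-3.000e-04  2.819e-01  9.594e-01]
 [-4.000e-04  9.594e-01 -2.819e-01]
 [-1.000e+00 -5.000e-04 -1.000e-04]]
[ 0.50012877 -0.20960109  0.062     ] [ 0.50449514 -0.20236804  0.062     ] (array([ 0.49948853, -0.20868535,  0.05552741]), [np.float64(0.0025284035358552615), np.float64(0.0025284035358550997)])
```

Request:
{"name": "drive_tool", "arguments": {
  "deltas": [
    [[0,-0.02,0.02,0,1],[0,-0.038,0.034,0,1],[0,-0.038,0.034,0,1],[0,-0.038,0.034,0,1],[0,-0.038,0.034,0,1],[0,-0.038,0.034,0,1],[0,-0.038,0.034,0,1],[0,-0.038,0.034,0,1],[0,-0.038,0.034,0,1],[0,-0.038,0.034,0,1]]
  ],
  "newtons": 30
}}

```text
time_s: 1.65
tcp_pos: [0.3663, 0.0868, 0.2316]
eef_rot: [0.7, 0.101, 0.7, -0.101]
ft_force: [1.3, -0.2, 0.6]
gripper_width: 0.0001
```

Request:
{"name": "drive_tool", "arguments": {
  "deltas": [
    [[0,-0.038,0.034,0,1],[0,-0.038,0.034,0,1],[0,-0.038,0.034,0,1],[0,-0.038,0.034,0,1],[0,-0.038,0.034,0,1],[0,-0.036,0.03,0,1],[0,-0.02,0.013,0,1],[0,0,0,0,1],[0,0,0,0,1]]
  ]
}}

```text
time_s: 2.78
tcp_pos: [0.5005, -0.2068, 0.2313]
eef_rot: [0.7, 0.101, 0.7, -0.1]
ft_force: [-0.2, 0.1, -0.3]
gripper_width: 0.0004
```

```bash
python3 -c "
from h import *
to((.5,-.2095,.07))"
```

```text
t 2.775 tcp [ 0.5005 -0.2068  0.2313] tool delta [ 0.1613 -0.0028  0.0003] w 0.0004 F [-0.2  0.1 -0.3]
```

Down to about 70 mm, then slowly onto the button.

Request:
{"name": "drive_tool", "arguments": {
  "deltas": [
    [[0.03,-0.003,0,0,1],[0.045,0,0,0,1],[0.045,0,0,0,1],[0.03,0,0,0,1],[0.011,0,0,0,1],[0,0,0,0,1]]
  ]
}}

```text
time_s: 3.52
tcp_pos: [0.5001, -0.2101, 0.0708]
eef_rot: [0.7, 0.1, 0.7, -0.1]
ft_force: [0.2, 1.2, -0.2]
gripper_width: 0.0002
```

Request:
{"name": "drive_tool", "arguments": {
  "deltas": [
    [[0.004,0,0,0,1],[0.004,0,0,0,1],[0.003,0,0,0,1],[0.0015,0,0,0,1],[0,0,0,0,1]]
  ]
}}

```text
time_s: 4.15
tcp_pos: [0.5002, -0.2106, 0.0581]
eef_rot: [0.7, 0.101, 0.7, -0.101]
ft_force: [0.9, 0.0, 3.6]
gripper_width: -0.0003
```

Request:
{"name": "drive_tool", "arguments": {
  "deltas": [
    [[0.0015,0,0,0,1],[0.0015,0,0,0,1],[0.0005,0,0,0,1],[0,0,0,0,1]]
  ]
}}

```text
time_s: 4.65
tcp_pos: [0.5002, -0.2107, 0.0558]
eef_rot: [0.7, 0.1, 0.699, -0.101]
ft_force: [-3.7, 2.3, 17.2]
gripper_width: -0.0
```

Request:
{"name": "drive_tool", "arguments": {
  "deltas": [
    [[-0.005,0,0,0,1],[-0.02,0,0,0,1],[-0.05,0,0,0,0],[-0.05,0,0,0,0],[-0.04,0,0,0,0.2],[0,0,0,0,0.2]]
  ]
}}

```text
time_s: 5.4
tcp_pos: [0.5005, -0.211, 0.2217]
eef_rot: [0.701, 0.1, 0.698, -0.102]
ft_force: [-0.1, -0.5, -1.1]
gripper_width: 0.0339
```

```bash
python3 -c "
from h import *
to((.562,.231,.231))
s=snapshot('scene');cv2.imwrite('pics/lamp.png',s['image'])"
```

```text
t 5.4 tcp [ 0.5005 -0.211   0.2217] tool delta [-0.0104  0.4414 -0.0656] w 0.0339 F [-0.1 -0.5 -1.1]
```

View pics/lamp.png

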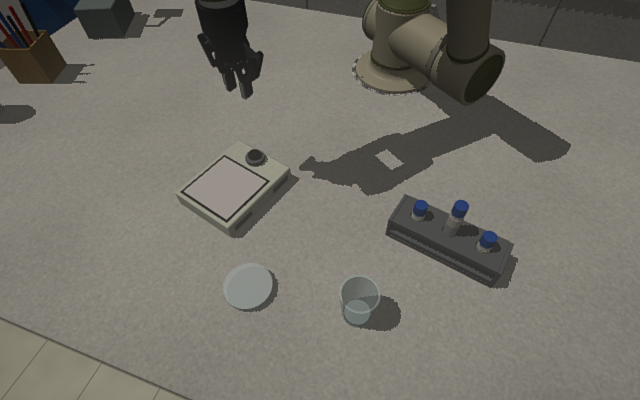

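Request:
{"name": "drive_tool", "arguments": {
  "deltas": [
    [[-0.01,0.02,-0.003,0,-0.15],[0,0.045,-0.007,0,-0.15],[0,0.045,-0.007,0,-0.15],[0,0.045,-0.007,0,-0.15],[0,0.045,-0.007,0,-0.15],[0,0.045,-0.007,0,-0.15],[0,0.045,-0.007,0,-0.15],[0,0.045,-0.007,0,-0.15],[0,0.045,-0.007,0,-0.15],[0,0.045,-0.007,0,-0.15]]
  ]
}}

```text
time_s: 6.7
tcp_pos: [0.5554, 0.2185, 0.2285]
eef_rot: [0.699, 0.1, 0.701, -0.101]
ft_force: [0.2, -0.5, 0.7]
gripper_width: 0.0491
```

Request:
{"name": "drive_tool", "arguments": {
  "deltas": [
    [[0,0.015,0,-0.03,-0.15],[0,0,0,-0.03,-0.15],[0,0,0,0,-0.15],[0,0,0,0,-0.15]]
  ]
}}

```text
time_s: 7.2
tcp_pos: [0.5607, 0.2292, 0.2294]
eef_rot: [0.702, 0.08, 0.703, -0.08]
ft_force: [0.0, -0.0, 0.1]
gripper_width: 0.0492
```

```bash
python3 - <<'E'
from h import *
s,R=to((.562,.231,.081));print(R.round(3))
S=snapshot("scene");T=snapshot("top")
for n,s in(("S",S),("T",T)):
    for c,a in blobs(blue(s["image"])):print(n,c.round(1),a)
im0=cv2.imread("pics/top0.png");print(im0[190:210,405:430].mean((0,1)),T["image"][190:210,405:430].mean((0,1)))
cv2.imwrite("pics/ab.png",S["image"])
E
```

```text
t 7.2 tcp [0.5607 0.2292 0.2294] tool delta [0.1484 0.0021 0.0009] w 0.0492 F [ 0.  -0.   0.1]
[[-0.     0.226  0.974]
 [-0.     0.974 -0.226]
 [-1.    -0.    -0.   ]]
S [43.2  6.8] 462
S [10.2 29.7] 90
S [421.3 204.5] 61
S [461.1 205.2] 103
S [489.9 236.1] 115
T [202.6 208.1] 30
T [236.4 214.7] 110
[145.236 144.668 149.174] [152.7   152.064 156.82 ]
```

View pics/ab.png

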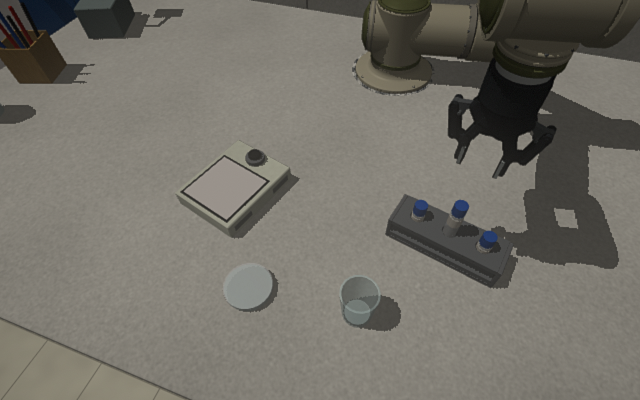

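The gripper is above the long tube with its jaws along the row. The picture shows the fingers at about (460,155) and (500,170), with the tubes untouched. Descending now.

Request:
{"name": "drive_tool", "arguments": {
  "deltas": [
    [[0.02,0.002,0.001,0,-0.15],[0.04,0,0,0,-0.15],[0.04,0,0,0,-0.15],[0.03,0,0,0,-0.15],[0.018,0,0,0,-0.15],[0,0,0,0,-0.15]]
  ]
}}

```text
time_s: 8.05
tcp_pos: [0.5616, 0.2315, 0.0803]
eef_rot: [0.702, 0.08, 0.703, -0.08]
ft_force: [-0.8, 0.4, 0.3]
gripper_width: 0.0489
```

Request:
{"name": "drive_tool", "arguments": {
  "deltas": [
    [[0,0,0,0,0.2],[0,0,0,0,0.4],[0,0,0,0,1],[0,0,0,0,1],[0,0,0,0,1]]
  ],
  "newtons": 25
}}

```text
time_s: 8.68
tcp_pos: [0.5626, 0.232, 0.0824]
eef_rot: [0.703, 0.08, 0.702, -0.08]
ft_force: [0.0, -1.2, 6.5]
gripper_width: 0.0242
```

```bash
python3 - <<'E'
from h import *
to((.562,.231,.121))
S=snapshot("scene");cv2.imwrite("pics/gr.png",cv2.resize(S["image"][60:300,340:580],None,fx=2.5,fy=2.5,interpolation=cv2.INTER_CUBIC))
E
```

```text
t 8.675 tcp [0.5626 0.232  0.0824] tool delta [-0.0386 -0.0011 -0.0003] w 0.0242 F [ 0.  -1.2  6.5]
```

View pics/gr.png

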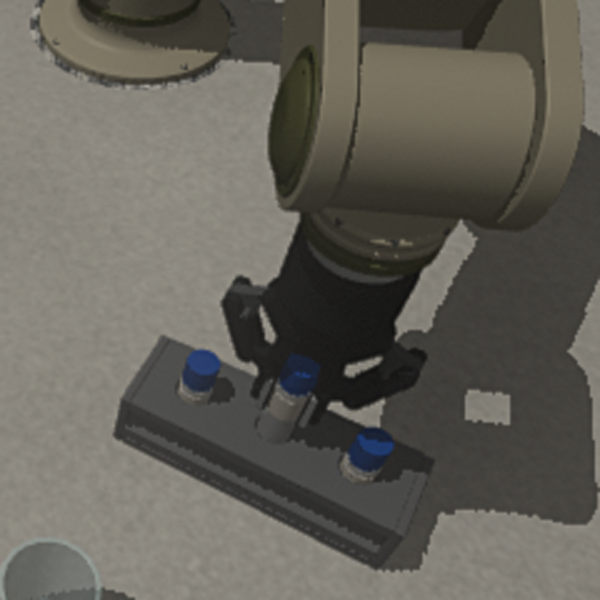

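Gripped at 24.2 mm. There is no tilt motion in the drive, so I'll pivot the tube in the pads. I'll lift it until the foot is about 10 mm inside the hole, then arc toward the robot with the hole edge catching the foot.

Request:
{"name": "drive_tool", "arguments": {
  "deltas": [
    [[-0.005,0,0,0,1],[-0.01,0,0,0,1],[-0.013,0,0,0,1],[-0.01,0,0,0,1],[0,0,0,0,1],[0,0,0,0,1]]
  ],
  "newtons": 25
}}

```text
time_s: 9.48
tcp_pos: [0.5619, 0.232, 0.1191]
eef_rot: [0.702, 0.08, 0.703, -0.08]
ft_force: [0.0, -0.7, -0.6]
gripper_width: 0.0245
```

```bash
python3 - <<'E'
from h import *
to((.562,.231,.120))
S=snapshot("scene");cv2.imwrite("pics/lift.png",cv2.resize(S["image"][110:290,370:550],None,fx=3.3,fy=3.3,interpolation=cv2.INTER_CUBIC))
E
```

```text
t 9.475 tcp [0.5619 0.232  0.1191] tool delta [-0.0009 -0.0009  0.0003] w 0.0245 F [ 0.  -0.7 -0.6]
```

View pics/lift.png

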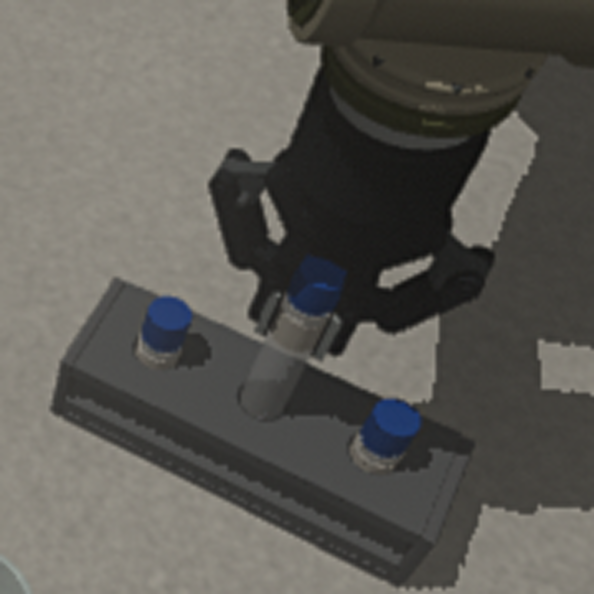

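Request:
{"name": "drive_tool", "arguments": {
  "deltas": [
    [[-0.001,0,-0.005,0,1],[0,0,-0.007,0,1],[0,0,-0.007,0,1],[0.001,0,-0.007,0,1],[0.001,0,-0.007,0,1],[0.002,0,-0.007,0,1],[0,0,0,0,1]]
  ],
  "newtons": 20
}}

```text
time_s: 10.4
tcp_pos: [0.5223, 0.2412, 0.1164]
eef_rot: [0.702, 0.08, 0.703, -0.08]
ft_force: [2.0, -0.1, 0.8]
gripper_width: 0.0244
```

```bash
python3 - <<'E'
from h import *
to((.562,.231,.120))
S=snapshot("scene");cv2.imwrite("pics/til.png",cv2.resize(S["image"][110:290,370:550],None,fx=3.3,fy=3.3,interpolation=cv2.INTER_CUBIC))
E
```

```text
t 10.4 tcp [0.5223 0.2412 0.1164] tool delta [-0.0037 -0.0011  0.0409] w 0.0244 F [ 2.  -0.1  0.8]
```

View pics/til.png

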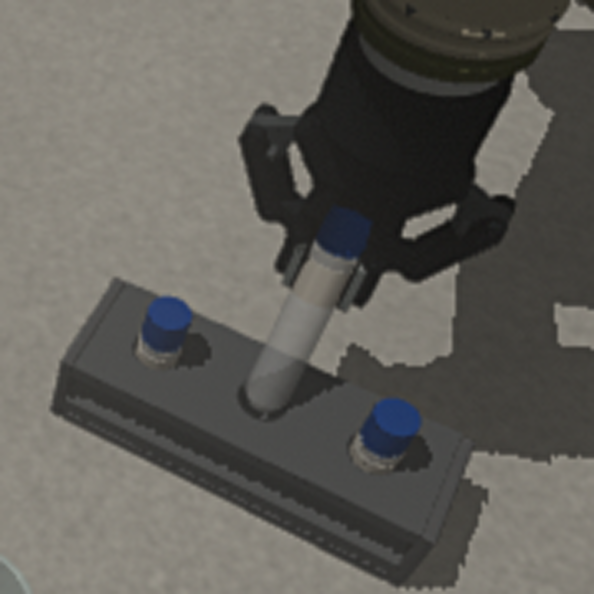

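Pivoting works, with only 2 N of force: the tube leans from the hole at about (265,400) to the cap at about (345,230) in the crop. Continuing to about 45°.

Request:
{"name": "drive_tool", "arguments": {
  "deltas": [
    [[0.002,0,-0.006,0,1],[0.003,0,-0.006,0,1],[0.0035,0,-0.006,0,1],[0.004,0,-0.006,0,1],[0,0,0,0,1]]
  ]
}}

```text
time_s: 11.08
tcp_pos: [0.4988, 0.2465, 0.1034]
eef_rot: [0.702, 0.079, 0.703, -0.08]
ft_force: [0.9, 0.3, 2.2]
gripper_width: 0.0241
```

```bash
python3 - <<'E'
from h import *
to((.562,.231,.120))
S=snapshot("scene");cv2.imwrite("pics/til2.png",cv2.resize(S["image"][110:290,370:550],None,fx=3.3,fy=3.3,interpolation=cv2.INTER_CUBIC))
E
```

```text
t 11.075 tcp [0.4988 0.2465 0.1034] tool delta [-0.0167 -0.001   0.065 ] w 0.0241 F [0.9 0.3 2.2]
```

View pics/til2.png

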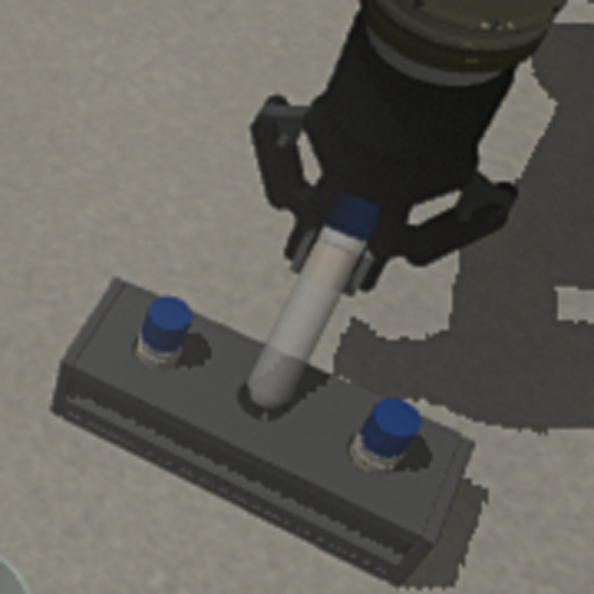

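Request:
{"name": "drive_tool", "arguments": {
  "deltas": [
    [[0,0,0,0,1],[-0.004,0,0,0,1],[-0.012,0,0,0,1],[-0.025,0,0,0,1],[-0.025,0,0,0,1],[-0.015,0,0,0,1],[0,0,0,0,1],[0,0,0,0,1]]
  ],
  "newtons": 50
}}

```text
time_s: 12.12
tcp_pos: [0.4993, 0.2462, 0.184]
eef_rot: [0.702, 0.079, 0.703, -0.08]
ft_force: [0.7, 0.3, -0.9]
gripper_width: 0.024
```

```bash
python3 - <<'E'
from h import *
to((.562,.231,.120))
S=snapshot("scene");cv2.imwrite("pics/up.png",cv2.resize(S["image"][60:260,400:560],None,fx=4,fy=3,interpolation=cv2.INTER_CUBIC)[:600])
T=snapshot("top");cv2.imwrite("pics/upt.png",T["image"])
E
```

```text
t 12.125 tcp [0.4993 0.2462 0.184 ] tool delta [ 0.0639 -0.0007  0.0646] w 0.024 F [ 0.7  0.3 -0.9]
```

View pics/up.png

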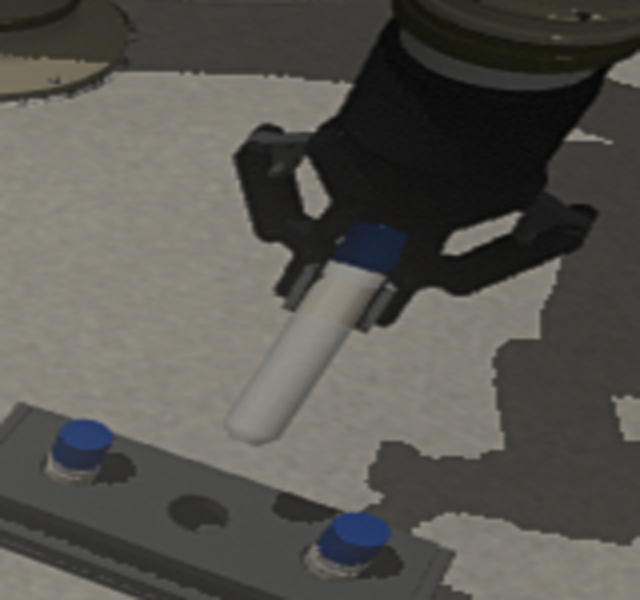

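View pics/upt.png

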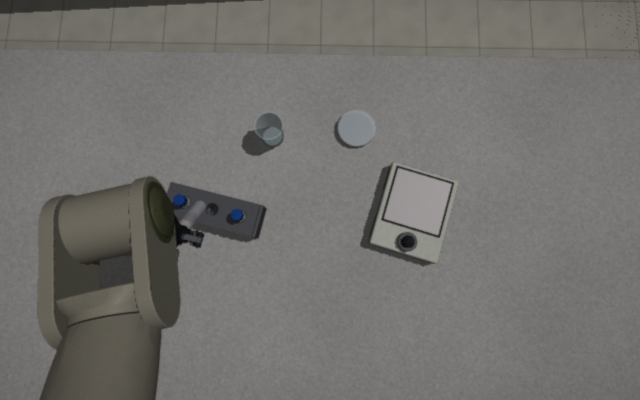

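```bash
cat >> h.py <<'E'
def onplane(s,p,P,n):
    o,d=ray(s,p);return o+d*(n@(P-o))/(n@d)
E
python3 - <<'E'
from h import *
s,R=axes();S=snapshot("scene")
P=s["tcp_pos"];n=R[:,1]
A=onplane(S,(400+257/4,60+425/3),P,n);B=onplane(S,(400+355/4,60+272/3),P,n);C=onplane(S,(400+373/4,60+240/3),P,n)
for q in(A,B,C):
    print(q.round(4),"tool",(R.T@(q-P)).round(4))
d=B-A;print(np.linalg.norm(d),np.degrees(np.arctan2(np.linalg.norm(d[:2]),d[2])))
to((.593,-.237,.17))
E
```

```text
[0.4403 0.2596 0.0075] tool [ 0.1765 -0.     -0.0602]
[0.4278 0.2626 0.1521] tool [ 0.0319  0.     -0.0733]
[0.4677 0.2535 0.2126] tool [-0.0287  0.     -0.0325]
0.1451598782468411 5.0632955240832125
t 12.275 tcp [0.4994 0.2462 0.184 ] tool delta [ 0.014  -0.45    0.1994] w 0.0237 F [ 0.3  0.6 -1.4]
```

```bash
python3 - <<'E'
from h import *
for n in("scene","top"):
    s=snapshot(n);K,R,t=cam(s);print(n,(-R.T@t).round(3))
s,R=axes();print(s["joints"].round(2))
E
```

```text
scene [1.009 0.142 0.666]
top [ 0.465 -0.01   0.913]
[ 0.25  0.43  1.36 -0.    1.35 -1.1 ]
```

Request:
{"name": "drive_tool", "arguments": {
  "deltas": [
    [[0,-0.015,0.006,0,1],[0,-0.035,0.014,0,1],[0,-0.035,0.014,0,1],[0,-0.035,0.014,0,1],[0,-0.035,0.014,0,1],[0,-0.035,0.014,0,1],[0,-0.035,0.014,0,1],[0,-0.035,0.014,0,1],[0,-0.035,0.014,0,1],[0,-0.035,0.014,0,1]]
  ]
}}

```text
time_s: 13.62
tcp_pos: [0.5541, -0.1071, 0.1848]
eef_rot: [0.703, 0.08, 0.703, -0.08]
ft_force: [2.0, 1.4, -0.2]
gripper_width: 0.0236
```

Request:
{"name": "drive_tool", "arguments": {
  "deltas": [
    [[0,-0.035,0.014,0,1],[0,-0.035,0.014,0,1],[0,-0.03,0.014,0,1],[0,-0.015,0.006,0,1],[0,0,0,0,1],[0,0,0,0,1]]
  ]
}}

```text
time_s: 14.38
tcp_pos: [0.5753, -0.2267, 0.1849]
eef_rot: [0.703, 0.08, 0.703, -0.079]
ft_force: [0.3, 1.4, -0.8]
gripper_width: 0.0241
```

```bash
python3 - <<'E'
from h import *
to((.5755,-.233,.184))
for n in("scene","top"):
    s=snapshot(n);print(n);im=s["image"]
    c=proj(s,get_state()["tcp_pos"]).round().astype(int);x,y=c[0]-60,max(c[1]-60,0);print(x,y)
    cv2.imwrite(f"pics/pl_{n}.png",cv2.resize(im[y:y+120,x:x+120],(600,600),interpolation=cv2.INTER_CUBIC))
E
```

```text
t 14.375 tcp [ 0.5753 -0.2267  0.1849] tool delta [ 0.0009 -0.0061  0.0016] w 0.0241 F [ 0.3  1.4 -0.8]
scene
157 71
top
372 140
```

View pics/pl_scene.png

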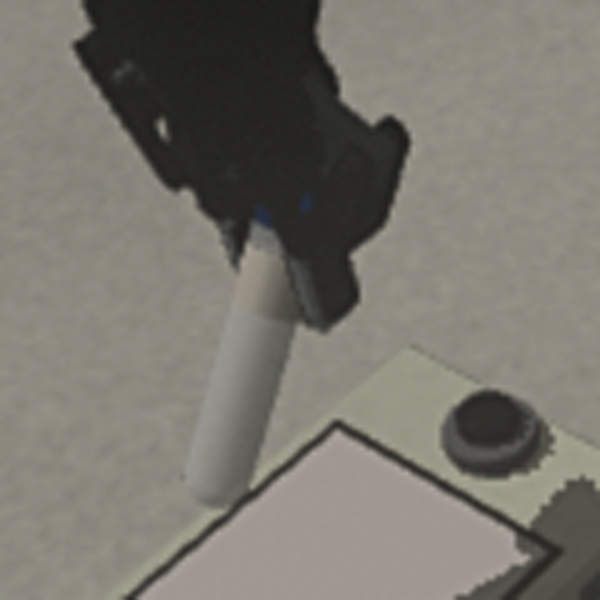

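View pics/pl_top.png

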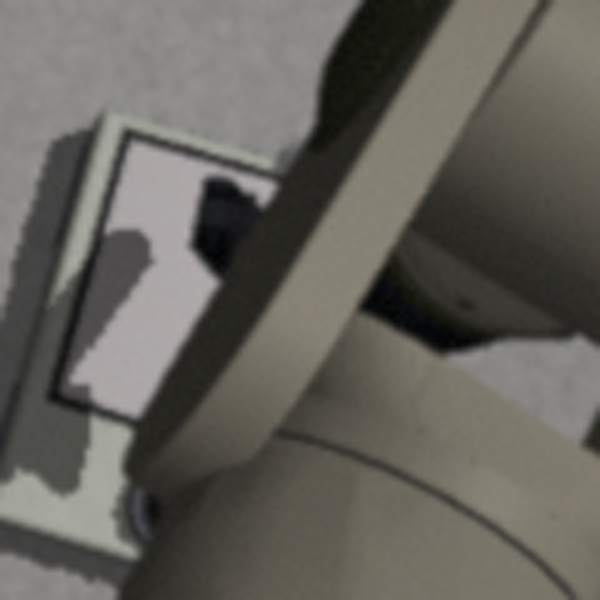

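```bash
python3 - <<'E'
from h import *
s,R=axes();S=snapshot("scene")
P=s["tcp_pos"];n=R[:,1]
pts=[]
for c in((263,313),(219,472),(214,488),(267,232)):
    q=onplane(S,(157+c[0]/5-.4,71+c[1]/5-.4),P,n);pts.append(q);print(q.round(4),"tool",(R.T@(q-P)).round(4))
for i,j in((1,0),(2,3)):
    d=pts[j]-pts[i];print(np.linalg.norm(d),np.degrees(np.arctan2(np.linalg.norm(d[:2]),d[2])))
im=S["image"][71:191,157:277]
g=cv2.cvtColor(im,cv2.COLOR_BGR2GRAY).astype(int)
for r in range(50,104,6): print(r,g[r,30:66])
E
```

```text
[ 0.5927 -0.2305  0.194 ] tool [-0.009   0.      0.0177]
[ 0.6329 -0.2397  0.1466] tool [0.0385 0.     0.0589]
[ 0.6372 -0.2407  0.1419] tool [ 0.0432 -0.      0.0634]
[ 0.5804 -0.2277  0.2229] tool [-0.0379  0.      0.0051]
0.06287124067063217 40.98660589445695
0.09980522778468964 35.716603154941865
50 [136 134 131 134 135 133 133 131 132 133 135 137 139 142 144 109  77  50
  71 148 151 147 140 124 114 110  85  51  42  41  43  41  41  41  43  43]
56 [138 137 137 136 134 133 132 137 136 136 137 138 137 135 135 137 137 145
 148 146 143 140 131 119 109 103  93  82  59  75  71  62  51  43  44  43]
62 [138 139 135 135 137 138 138 136 136 138 140 143 142 141 139 139 148 148
 146 142 135 125 113 105  95  84  79  74  71  66  53  65  69  63  51  44]
68 [138 138 136 135 137 138 138 135 136 137 138 135 134 133 146 148 147 143
 139 134 128 121 114 106 102  99  96  93 126 141 138 138 141 141 140 139]
74 [138 138 137 133 132 135 138 139 138 139 139 139 146 149 148 145 140 135
 127 122 114 107 103  99  97  92 106 140 142 141 140 141 140 140 141 141]
80 [134 135 137 138 137 136 136 134 133 135 140 150 147 144 141 135 130 124
 117 110 103  98  97  93  95 143 146 140 138 138 139 139 138 139 141 140]
86 [138 137 140 141 140 136 135 136 137 148 147 144 139 135 131 124 118 111
 102  98  96  93  91 126 141 143 139 137 137 142 146 151 153 143  92  58]
92 [136 136 137 138 137 138 140 148 148 146 142 135 131 126 118 113 105 100
  98  95  92 124 142 152 155 151 144  78  54 100 151 159 155 154 153 153]
98 [140 143 141 141 142 141 143 142 133 131 128 124 119 111 106 102 103 102
  95  74  59  52 101 152 158 155 154 153 153 154 153 153 153 154 153 153]
```

```bash
python3 - <<'E'
from h import *
s,R=axes();S=snapshot("scene");P=s["tcp_pos"]
im=S["image"];g=cv2.cvtColor(im,cv2.COLOR_BGR2GRAY).astype(float)
ctr=[(r+71,157+c) for r,c in((68,50.6),(74,48.8),(80,47.3),(86,45.75),(92,43.7))]
p=np.polyfit([a for a,b in ctr],[b for a,b in ctr],1);print("slope",p[0],"col@159",np.polyval(p,159))
for th in(35,38,41,44,47,50):
    u=np.array([-np.cos(np.radians(th)),0,-np.sin(np.radians(th))])
    for off in (-.004,0,.004):
        G=P+R@np.array([-.0205,0,off])
        f=proj(S,G-.09*(R@u));q=proj(S,G+R@u*.0)
        sl=(f[0]-q[0])/(f[1]-q[1]);print(th,off,"foot",f.round(1)-[157,71],"slope",round(sl,3),"col@159",(f[0]+(159-f[1])*sl).round(2))
E
```

```text
slope -0.2808333333333361 col@159 201.98333333333332
35 -0.004 foot [49.5 95.5] slope -0.205 col@159 208.02
35 0 foot [48.  96.9] slope -0.203 col@159 206.83
35 0.004 foot [46.6 98.2] slope -0.202 col@159 205.64
38 -0.004 foot [47.7 95.8] slope -0.242 col@159 206.62
38 0 foot [46.3 97.1] slope -0.241 col@159 205.48
38 0.004 foot [44.8 98.4] slope -0.24 col@159 204.32
41 -0.004 foot [46.  95.9] slope -0.279 col@159 205.22
41 0 foot [44.5 97.3] slope -0.279 col@159 204.11
41 0.004 foot [43.1 98.6] slope -0.278 col@159 203.0
44 -0.004 foot [44.3 95.9] slope -0.317 col@159 203.8
44 0 foot [42.8 97.3] slope -0.317 col@159 202.74
44 0.004 foot [41.3 98.6] slope -0.316 col@159 201.67
47 -0.004 foot [42.6 95.8] slope -0.356 col@159 202.37
47 0 foot [41.1 97.2] slope -0.355 col@159 201.35
47 0.004 foot [39.6 98.5] slope -0.354 col@159 200.32
50 -0.004 foot [40.9 95.6] slope -0.395 col@159 200.91
50 0 foot [39.4 97. ] slope -0.394 col@159 199.93
50 0.004 foot [37.9 98.3] slope -0.394 col@159 198.95
```

The slope of the tube's midline in the scene view suggests about 41°, while its foot position suggests about 45°. I'll twist it broadside to that camera for a better check.

Request:
{"name": "drive_tool", "arguments": {
  "deltas": [
    [[0,-0.003,0.001,0.1,1],[0,-0.003,0,0.15,1],[0,0,0,0.15,1],[0,0,0,0.15,1],[0,0,0,0.06,1],[0,0,0,0,1],[0,0,0,0,1]]
  ]
}}

```text
time_s: 15.45
tcp_pos: [0.5749, -0.2334, 0.1849]
eef_rot: [0.646, 0.286, 0.646, -0.286]
ft_force: [0.7, 0.7, -0.9]
gripper_width: 0.0241
```

```bash
python3 - <<'E'
from h import *
s,R=to((.593,-.237,.184));print(R.round(3),s["joints"].round(2))
for n in("scene","top"):
    s=snapshot(n);im=s["image"]
    c=proj(s,get_state()["tcp_pos"]).round().astype(int);x,y=c[0]-50,max(c[1]-50,0);print(n,x,y)
    cv2.imwrite(f"pics/pm_{n}.png",cv2.resize(im[y:y+100,x:x+100],(600,600),interpolation=cv2.INTER_CUBIC))
E
```

```text
t 15.45 tcp [ 0.5749 -0.2334  0.1849] tool delta [0.0009 0.011  0.0148] w 0.0241 F [ 0.7  0.7 -0.9]
[[-0.     0.741  0.672]
 [-0.     0.672 -0.741]
 [-1.    -0.     0.   ]] [-0.58  0.54  1.17 -0.    1.44 -1.31]
scene 164 80
top 385 150
```

View pics/pm_scene.png

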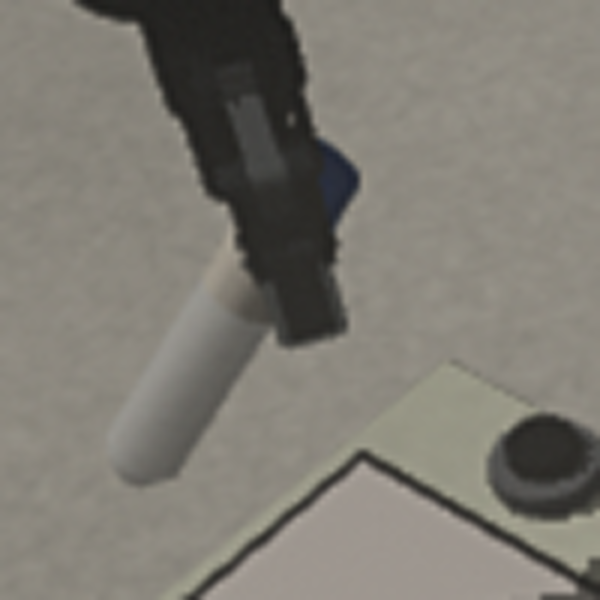

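View pics/pm_top.png

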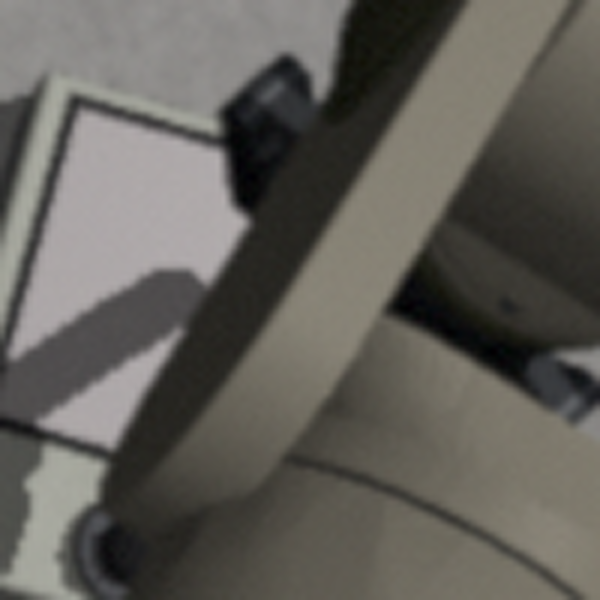

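```bash
python3 - <<'E'
from h import *
s,R=axes();S=snapshot("scene");P=s["tcp_pos"]
g=cv2.GaussianBlur(cv2.cvtColor(S["image"],cv2.COLOR_BGR2GRAY),(3,3),0).astype(float)
L=[];Rr=[]
for r in range(55,73,1):
    row=g[80+r,164:264]; xr=(475-r*6)/290*180/6+30 # right edge approx
    xl=107/6+(440-r*6)/195*123/6
    d=np.diff(row)
    a=int(round(xl));k=a-4+np.argmax(d[a-4:a+4]);L.append((r,k+.5+0.0))
    a=int(round(xr));k=a-4+np.argmax(d[a-4:a+4]);Rr.append((r,k+.5))
L=np.array(L);Rr=np.array(Rr)
print(L[:,1],Rr[:,1])
pl=np.polyfit(L[:,0],L[:,1],1);pr=np.polyfit(Rr[:,0],Rr[:,1],1)
print("slopes",pl,pr,"mid@64",(np.polyval(pl,64)+np.polyval(pr,64))/2)
for th in(38,41,44,47,50):
    u=np.array([-np.cos(np.radians(th)),0,-np.sin(np.radians(th))])
    G=P+R@np.array([-.0205,0,0]);f=proj(S,G-.09*(R@u));q=proj(S,G);t=proj(S,G+.04*(R@u))
    sl=(f[0]-q[0])/(f[1]-q[1]);print(th,"foot",f.round(1)-[164,80],"top",t.round(1)-[164,80],"slope",round(sl,3),"col@64",(f[0]-164+(64-f[1]+80)*sl).round(2))
E
```

```text
[26.5 26.5 26.5 25.5 25.5 24.5 23.5 23.5 22.5 20.5 21.5 20.5 19.5 19.5
 18.5 18.5 17.5 17.5] [43.5 43.5 42.5 42.5 41.5 40.5 40.5 39.5 38.5 38.5 37.5 36.5 36.5 35.5
 35.5 34.5 33.5 33.5]
slopes [-0.5995872  60.18489852] [-0.62848297 78.46422429] mid@64 30.026315789473685
38 foot [27.9 77.5] top [56.4 24.6] slope -0.538 col@64 35.19
41 foot [25.6 77. ] top [57.4 24.9] slope -0.612 col@64 33.55
44 foot [23.4 76.3] top [58.5 25.4] slope -0.689 col@64 31.85
47 foot [21.1 75.6] top [59.5 25.8] slope -0.77 col@64 30.06
50 foot [18.9 74.8] top [60.4 26.3] slope -0.856 col@64 28.16
```

The broadside view, with the foot at about (145,480) and the cap at about (345,180) in the crop, gives a tilt of about 41°. I have time to correct this, so I'll pivot the remaining 4° or so by lightly pressing the foot corner on the bare table between the rack and the box.

Request:
{"name": "drive_tool", "arguments": {
  "deltas": [
    [[0,0.004,-0.017,0,1],[0,0.01,-0.04,0,1],[0,0.01,-0.04,0,1],[0,0.01,-0.04,0,1],[0,0.01,-0.04,0,1],[0,0.01,-0.04,0,1],[0,0.01,-0.04,0,1],[0.02,0,0,0,1],[0,0,0,0,1]]
  ]
}}

```text
time_s: 16.73
tcp_pos: [0.4494, 0.0002, 0.1643]
eef_rot: [0.646, 0.287, 0.647, -0.287]
ft_force: [0.2, 0.2, -0.4]
gripper_width: 0.0237
```

Request:
{"name": "drive_tool", "arguments": {
  "deltas": [
    [[0.025,0,0,0,1],[0.03,0,0,0,1],[0.022,0,0,0,1],[0.01,0,0,0,1],[0.004,0,0,0,1],[0,0,0,0,1]]
  ]
}}

```text
time_s: 17.48
tcp_pos: [0.4504, -0.0003, 0.0743]
eef_rot: [0.647, 0.287, 0.646, -0.287]
ft_force: [-0.1, 1.5, 0.4]
gripper_width: 0.0239
```

```bash
python3 - <<'E'
from h import *
to((.593,-.237,.184))
for n in("scene","top"):
    s=snapshot(n);im=s["image"]
    c=proj(s,get_state()["tcp_pos"]).round().astype(int);x,y=c[0]-75,max(c[1]-75,0);print(n,x,y)
    cv2.imwrite(f"pics/tb_{n}.png",cv2.resize(im[y:y+150,x:x+150],(600,600),interpolation=cv2.INTER_CUBIC))
E
```

```text
t 17.475 tcp [ 4.504e-01 -3.000e-04  7.430e-02] tool delta [-0.1095 -0.0528  0.2713] w 0.0239 F [-0.1  1.5  0.4]
scene 274 80
top 238 187
```

View pics/tb_scene.png

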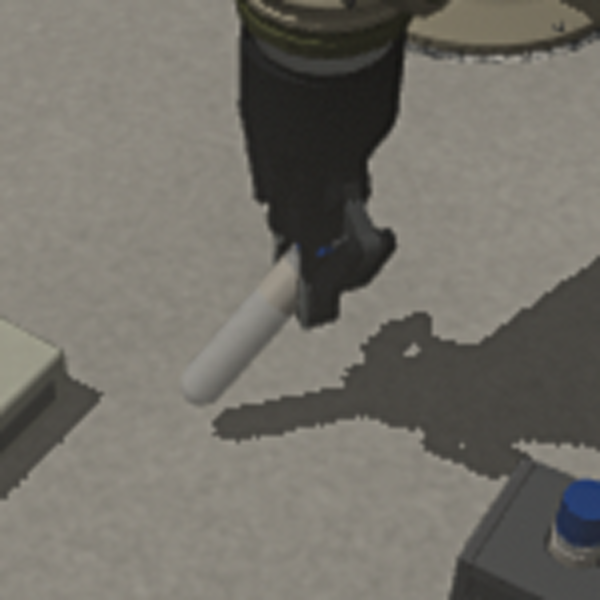

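View pics/tb_top.png

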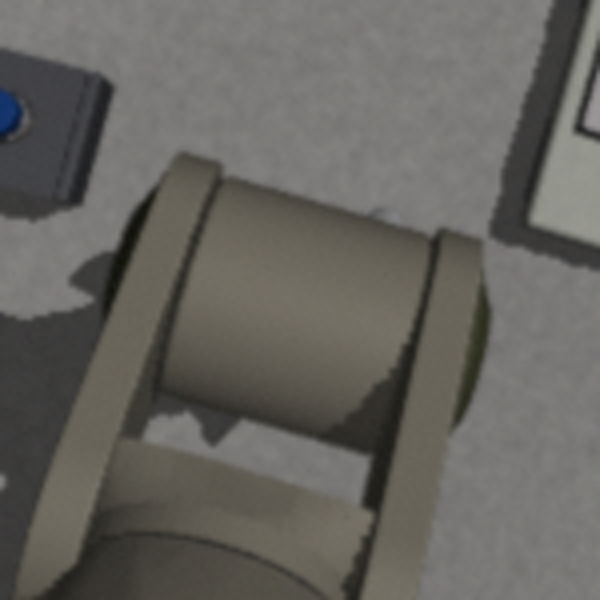

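Clear space under the foot. The foot is near (200,395) in the crop and its shadow tip near (215,425). Next I'll feel for contact.

Request:
{"name": "drive_tool", "arguments": {
  "deltas": [
    [[0.006,0,0,0,1],[0.003,0,0,0,1],[0.002,0,0,0,1],[0,0,0,0,1]]
  ],
  "newtons": 30
}}

```text
time_s: 18.08
tcp_pos: [0.4499, -0.0001, 0.0627]
eef_rot: [0.646, 0.287, 0.646, -0.287]
ft_force: [0.3, -0.3, -1.0]
gripper_width: 0.0238
```

Request:
{"name": "drive_tool", "arguments": {
  "deltas": [
    [[0.002,0,0,0,1],[0.002,0,0,0,1],[0,0,0,0,1]]
  ]
}}

```text
time_s: 18.45
tcp_pos: [0.4499, -0.0001, 0.0587]
eef_rot: [0.646, 0.287, 0.646, -0.287]
ft_force: [1.0, 0.5, -0.3]
gripper_width: 0.0241
```

Request:
{"name": "drive_tool", "arguments": {
  "deltas": [
    [[0.001,0,0,0,1],[0.001,0,0,0,1],[0,0,0,0,1]]
  ]
}}

```text
time_s: 18.82
tcp_pos: [0.45, -0.0001, 0.0568]
eef_rot: [0.646, 0.287, 0.646, -0.287]
ft_force: [0.0, 0.1, -1.5]
gripper_width: 0.0235
```

Request:
{"name": "drive_tool", "arguments": {
  "deltas": [
    [[0.001,0,0,0,1],[0.001,0,0,0,1],[0,0,0,0,1]]
  ]
}}

```text
time_s: 19.2
tcp_pos: [0.4499, -0.0001, 0.0548]
eef_rot: [0.646, 0.287, 0.646, -0.287]
ft_force: [0.4, -0.4, -1.3]
gripper_width: 0.0237
```

Request:
{"name": "drive_tool", "arguments": {
  "deltas": [
    [[0.001,0,0,0,1],[0,0,0,0,1],[0,0,0,0,1]]
  ]
}}

```text
time_s: 19.58
tcp_pos: [0.45, -0.0001, 0.0538]
eef_rot: [0.646, 0.287, 0.646, -0.287]
ft_force: [0.3, -0.9, -0.1]
gripper_width: 0.024
```

Request:
{"name": "drive_tool", "arguments": {
  "deltas": [
    [[0.001,0,0,0,1],[0,0,0,0,1],[0,0,0,0,1]]
  ]
}}

```text
time_s: 19.95
tcp_pos: [0.45, -0.0001, 0.0528]
eef_rot: [0.646, 0.287, 0.646, -0.287]
ft_force: [-0.1, -0.5, -0.1]
gripper_width: 0.0241
```

Request:
{"name": "drive_tool", "arguments": {
  "deltas": [
    [[0.001,0,0,0,1],[0,0,0,0,1],[0,0,0,0,1]]
  ]
}}

```text
time_s: 20.32
tcp_pos: [0.45, -0.0001, 0.0518]
eef_rot: [0.646, 0.287, 0.646, -0.287]
ft_force: [0.1, 0.5, -0.7]
gripper_width: 0.0239
```

```bash
python3 - <<'E'
from h import *
s,R=to((.593,-.237,.184));P=s["tcp_pos"]
S=snapshot("scene");im=S["image"]
c=proj(S,P).round().astype(int);x,y=c[0]-60,c[1]-50;print(x,y)
cv2.imwrite("pics/tc.png",cv2.resize(im[y:y+100,x:x+100],(600,600),interpolation=cv2.INTER_CUBIC))
for th in(38,41,44,47,50):
    u=np.array([-np.cos(np.radians(th)),0,-np.sin(np.radians(th))])
    G=P+R@np.array([-.0205,0,0]);f=proj(S,G-.09*(R@u));q=proj(S,G)
    sl=(f[0]-q[0])/(f[1]-q[1]);print(th,"foot",((f-[x,y])*6).round(0),"slope",round(sl,3))
E
```

```text
t 20.325 tcp [ 4.50e-01 -1.00e-04  5.18e-02] tool delta [-0.1322 -0.0528  0.2716] w 0.0239 F [ 0.1  0.5 -0.7]
289 112
38 foot [223. 435.] slope -0.818
41 foot [214. 433.] slope -0.88
44 foot [205. 430.] slope -0.945
47 foot [197. 427.] slope -1.012
50 foot [189. 424.] slope -1.083
```

View pics/tc.png

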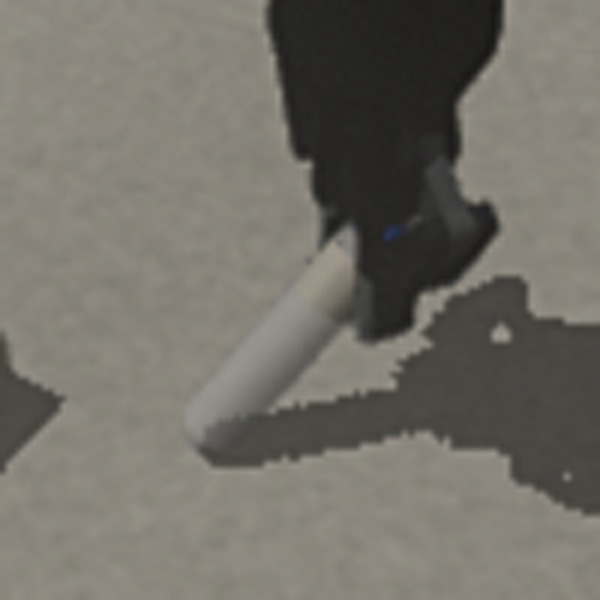

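Request:
{"name": "drive_tool", "arguments": {
  "deltas": [
    [[0.001,0,0,0,1],[0,0,0,0,1]]
  ]
}}

```text
time_s: 20.62
tcp_pos: [0.4499, -0.0001, 0.0509]
eef_rot: [0.646, 0.287, 0.646, -0.287]
ft_force: [-1.6, 0.4, 1.3]
gripper_width: 0.0238
```

Request:
{"name": "drive_tool", "arguments": {
  "deltas": [
    [[0.001,0,0,0,1],[0,0,0,0,1]]
  ]
}}

```text
time_s: 20.88
tcp_pos: [0.4497, 0.0002, 0.0501]
eef_rot: [0.646, 0.287, 0.646, -0.287]
ft_force: [-3.5, 4.1, 7.1]
gripper_width: 0.0236
```

Request:
{"name": "drive_tool", "arguments": {
  "deltas": [
    [[0.001,0,0,0,1],[0,0,0,0,1]]
  ]
}}

```text
time_s: 21.12
tcp_pos: [0.4494, 0.0006, 0.0495]
eef_rot: [0.646, 0.287, 0.647, -0.287]
ft_force: [-5.3, 6.2, 14.6]
gripper_width: 0.024
```

Request:
{"name": "drive_tool", "arguments": {
  "deltas": [
    [[0,0,0,0,1],[0,0,-0.0015,0,1],[0,0,-0.0015,0,1],[0,0,0,0,1]]
  ],
  "newtons": 20
}}

```text
time_s: 21.62
tcp_pos: [0.4486, 0.0018, 0.0492]
eef_rot: [0.647, 0.287, 0.646, -0.287]
ft_force: [0.5, -1.0, 4.9]
gripper_width: 0.024
```

Request:
{"name": "drive_tool", "arguments": {
  "deltas": [
    [[0,0,0,0,1],[0,0,0,0,1],[-0.01,0,0,0,1],[-0.03,0,0,0,1],[-0.04,0,0,0,1],[-0.04,0,0,0,1],[-0.017,0,0,0,1],[0,0,0,0,1]]
  ],
  "newtons": 60
}}

```text
time_s: 22.62
tcp_pos: [0.4479, 0.0023, 0.1867]
eef_rot: [0.647, 0.287, 0.646, -0.287]
ft_force: [-0.0, 0.4, -0.5]
gripper_width: 0.0235
```

Request:
{"name": "drive_tool", "arguments": {
  "deltas": [
    [[0,-0.004,0.018,0,1],[0,-0.01,0.04,0,1],[0,-0.01,0.04,0,1],[0,-0.01,0.04,0,1],[0,-0.01,0.04,0,1],[0,-0.01,0.04,0,1],[0,-0.007,0.034,0,1],[0,0,0.008,0,1],[0,0,0,0,1],[0,0,0,0,1]]
  ]
}}

```text
time_s: 23.88
tcp_pos: [0.5767, -0.2309, 0.1856]
eef_rot: [0.646, 0.287, 0.647, -0.287]
ft_force: [0.5, 0.2, -1.3]
gripper_width: 0.0236
```

```bash
cat > m.py <<'E'
from h import *
s,R=to((.593,-.237,.184));P=s["tcp_pos"]
S=snapshot("scene");im=S["image"]
c=proj(S,P).round().astype(int);x,y=c[0]-50,c[1]-50;print(x,y)
cv2.imwrite("pics/fin.png",cv2.resize(im[y:y+100,x:x+100],(600,600),interpolation=cv2.INTER_CUBIC))
for th in(38,41,44,47,50):
    u=np.array([-np.cos(np.radians(th)),0,-np.sin(np.radians(th))])
    G=P+R@np.array([-.0205,0,0]);f=proj(S,G-.09*(R@u));q=proj(S,G);t=proj(S,G+.04*(R@u))
    sl=(f[0]-q[0])/(f[1]-q[1]);print(th,"foot",((f-[x,y])*6).round(0),"top",((t-[x,y])*6).round(0),"slope",round(sl,3))
E
python3 m.py
```

```text
t 23.875 tcp [ 0.5767 -0.2309  0.1856] tool delta [0.0015 0.008  0.0155] w 0.0236 F [ 0.5  0.2 -1.3]
164 81
38 foot [171. 463.] top [343. 145.] slope -0.538
41 foot [157. 460.] top [349. 147.] slope -0.612
44 foot [144. 456.] top [355. 150.] slope -0.689
47 foot [130. 452.] top [361. 153.] slope -0.77
50 foot [117. 447.] top [367. 156.] slope -0.856
```

View pics/fin.png

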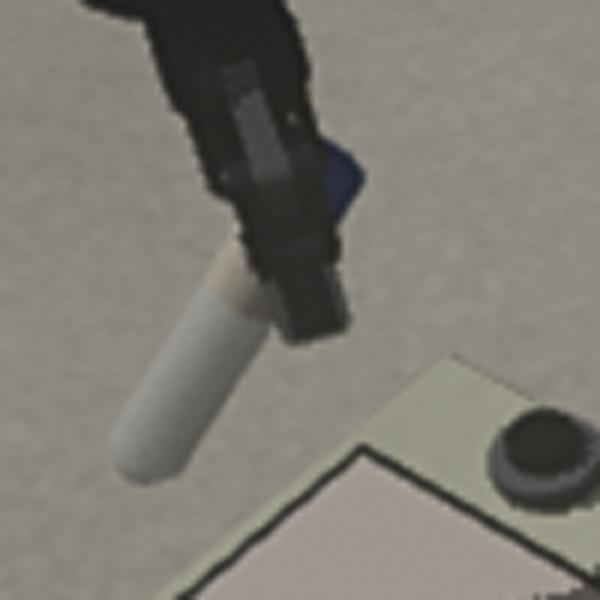

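```bash
cat > e.py <<'E'
from h import *
import sys
s,R=axes();P=s["tcp_pos"];S=snapshot("scene");g=cv2.cvtColor(S["image"],cv2.COLOR_BGR2GRAY)
c=proj(S,P).round().astype(int);x,y=c[0]-50,c[1]-50
def line(p0,p1,half=4,n=60,trim=.06):
    p0=np.array(p0)/6-.42;p1=np.array(p1)/6-.42;d=(p1-p0)/np.linalg.norm(p1-p0);nn=np.array([-d[1],d[0]])
    t=np.linspace(-half,half,81);out=[]
    for k in np.linspace(trim,1-trim,n):
        q=p0+k*(p1-p0)+t[:,None]*nn+[x,y]
        v=cv2.remap(g,q[:,0].astype(np.float32)[None],q[:,1].astype(np.float32)[None],cv2.INTER_LINEAR)[0].astype(float)
        v=cv2.GaussianBlur(v[None],(15,1),0)[0];gr=np.abs(np.gradient(v));i=np.argmax(gr)
        if gr[i]>.8: out.append(q[i])
    out=np.array(out);
    vx,vy,x0,y0=cv2.fitLine(out.astype(np.float32),cv2.DIST_HUBER,0,.01,.01).ravel()
    r=(out-[x0,y0])@np.array([-vy,vx]);return np.array([x0,y0]),np.array([vx,vy]),len(out),r.std()
K=None
def tilt(l):
    a=ray(S,l[0]-20*l[1])[1];b=ray(S,l[0]+20*l[1])[1];n=np.cross(a,b);d=np.cross(n,R[:,1]);d*=np.sign(d[2]);d/=np.linalg.norm(d)
    return np.degrees(np.arccos(d[2])),n/np.linalg.norm(n)
for e in eval(sys.argv[1]):
    l=line(*e);a,n=tilt(l);o=ray(S,(0,0))[0];G=P+R@np.array([-.0205,0,0])
    print(e,"n",l[2],"res",l[3].round(2),"slope",(l[1][0]/l[1][1]).round(3),"tilt",a.round(2),"dist of grip pt to tangent plane",((G-o)@n).round(4))
E
python3 e.py "[((112,432),(230,248)),((188,468),(268,332)),((188,468),(361,188)),((342,222),(362,188))]"
```

```text
((112, 432), (230, 248)) n 34 res 1.51 slope -0.612 tilt 41.66 dist of grip pt to tangent plane 0.017
((188, 468), (268, 332)) n 60 res 0.1 slope -0.637 tilt 41.6 dist of grip pt to tangent plane -0.0078
((188, 468), (361, 188)) n 54 res 1.29 slope -0.658 tilt 42.4 dist of grip pt to tangent plane -0.0085
((342, 222), (362, 188)) n 60 res 0.09 slope -0.622 tilt 41.01 dist of grip pt to tangent plane -0.0078
```

A subpixel edge fit gives 41.0–42.4°, so the first nudge mostly slid the tube. I have time for one firmer correction, dragging while pressing.

Request:
{"name": "drive_tool", "arguments": {
  "deltas": [
    [[0,0.004,-0.017,0,1],[0,0.01,-0.04,0,1],[0,0.01,-0.04,0,1],[0,0.01,-0.04,0,1],[0,0.01,-0.04,0,1],[0,0.01,-0.04,0,1],[0,0.008,-0.035,0,1],[0.015,0,0,0,1],[0.035,0,0,0,1],[0.035,0,0,0,1]]
  ]
}}

```text
time_s: 25.22
tcp_pos: [0.4539, -0.0027, 0.1005]
eef_rot: [0.647, 0.287, 0.646, -0.287]
ft_force: [0.5, -0.7, -2.0]
gripper_width: 0.0236
```

Request:
{"name": "drive_tool", "arguments": {
  "deltas": [
    [[0.03,0,0,0,1],[0.012,0,0,0,1],[0.004,0,0,0,1],[0,0,0,0,1]]
  ],
  "newtons": 25
}}

```text
time_s: 25.72
tcp_pos: [0.4545, -0.0032, 0.0555]
eef_rot: [0.647, 0.287, 0.646, -0.287]
ft_force: [0.1, -0.0, 0.1]
gripper_width: 0.0237
```

Now I'll press and drag, starting the drag before contact.

Request:
{"name": "drive_tool", "arguments": {
  "deltas": [
    [[0.004,0,0,0,1],[0.001,0,-0.003,0,1],[0.001,0,-0.003,0,1],[0.001,0,-0.003,0,1],[0.001,0,-0.002,0,1]]
  ],
  "newtons": 20
}}

```text
time_s: 26.35
tcp_pos: [0.4474, 0.0049, 0.0472]
eef_rot: [0.647, 0.287, 0.645, -0.287]
ft_force: [2.0, -1.7, 4.0]
gripper_width: 0.0236
```

Request:
{"name": "drive_tool", "arguments": {
  "deltas": [
    [[0.001,0,-0.002,0,1],[0.001,0,-0.002,0,1],[0,0,-0.001,0,1]]
  ]
}}

```text
time_s: 26.72
tcp_pos: [0.4432, 0.0088, 0.0447]
eef_rot: [0.646, 0.287, 0.646, -0.287]
ft_force: [2.3, -1.7, 4.4]
gripper_width: 0.0238
```

```bash
python3 m.py|head -1
```

```text
t 26.725 tcp [0.4432 0.0088 0.0447] tool delta [-0.1393 -0.0538  0.2828] w 0.0238 F [ 2.3 -1.7  4.4]
```

View pics/fin.png

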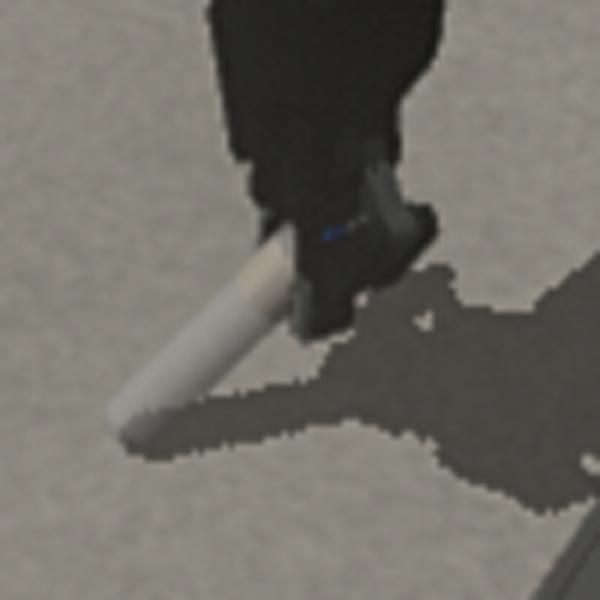

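The foot is pivoting under a steady 4 N. I'll lift and go back over the plate.

Request:
{"name": "drive_tool", "arguments": {
  "deltas": [
    [[0,0,0,0,1],[0,0,0,0,1],[-0.01,0,0,0,1],[-0.03,0,0,0,1],[-0.04,0,0,0,1],[-0.04,0,0,0,1],[-0.021,0,0,0,1],[0,0,0,0,1]]
  ],
  "newtons": 60
}}

```text
time_s: 27.78
tcp_pos: [0.4431, 0.009, 0.1867]
eef_rot: [0.647, 0.287, 0.646, -0.287]
ft_force: [-0.3, -0.4, -0.9]
gripper_width: 0.0237
```

Request:
{"name": "drive_tool", "arguments": {
  "deltas": [
    [[0,-0.004,0.018,0,1],[0,-0.01,0.04,0,1],[0,-0.01,0.04,0,1],[0,-0.01,0.04,0,1],[0,-0.01,0.04,0,1],[0,-0.01,0.04,0,1],[0,-0.002,0.034,0,1],[0,0,0.016,0,1],[0,0,0,0,1],[0,0,0,0,1]]
  ]
}}

```text
time_s: 29.02
tcp_pos: [0.5809, -0.2275, 0.1848]
eef_rot: [0.646, 0.287, 0.647, -0.287]
ft_force: [-0.7, 0.1, -0.4]
gripper_width: 0.0236
```

```bash
python3 m.py
```

```text
t 29.025 tcp [ 0.5809 -0.2275  0.1848] tool delta [0.0008 0.0026 0.0152] w 0.0236 F [-0.7  0.1 -0.4]
165 83
38 foot [168. 464.] top [340. 146.] slope -0.54
41 foot [155. 461.] top [347. 148.] slope -0.614
44 foot [141. 457.] top [353. 151.] slope -0.691
47 foot [127. 453.] top [359. 154.] slope -0.772
50 foot [114. 448.] top [364. 157.] slope -0.858
```

View pics/fin.png

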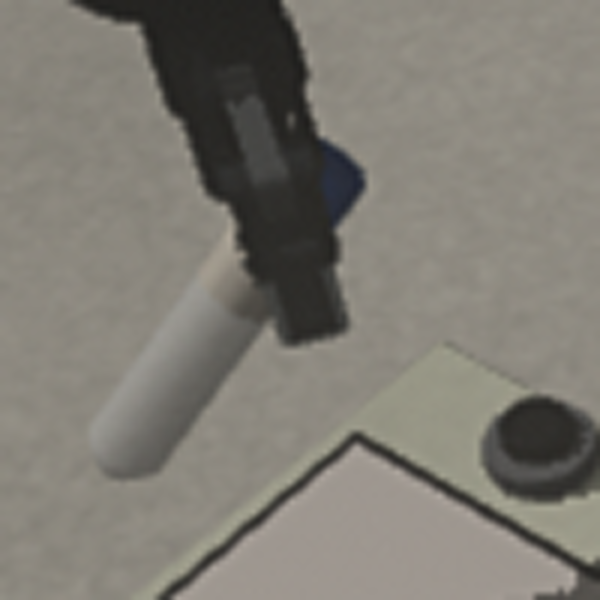

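```bash
python3 e.py "[((170,458),(260,333)),((97,420),(228,245)),((339,224),(364,188))]"; python3 - <<'E'
from h import *
s,R=axes();P=s["tcp_pos"];S=snapshot("scene");c=proj(S,P).round().astype(int)
f=onplane(S,np.array((128,450))/6-.42+[c[0]-50,c[1]-50],P,R[:,1])
for th in (44,46):
    u=R@np.array([-np.cos(np.radians(th)),0,-np.sin(np.radians(th))])
    m=f+.065*u;print("foot",f.round(4),"mid",m.round(4),"tool",(R.T@(m-P)).round(4),"need tool",(R.T@(np.array([.593,-.237,m[2]])-m)).round(4))
E
```

```text
((170, 458), (260, 333)) n 60 res 0.07 slope -0.731 tilt 45.08 dist of grip pt to tangent plane -0.0074
((97, 420), (228, 245)) n 52 res 0.86 slope -0.708 tilt 45.2 dist of grip pt to tangent plane 0.0174
((339, 224), (364, 188)) n 60 res 0.06 slope -0.743 tilt 45.56 dist of grip pt to tangent plane -0.0071
foot [ 0.6251 -0.2759  0.1467] mid [ 0.5949 -0.2424  0.1935] tool [-0.0079  0.      0.0205] need tool [ 0.      0.0023 -0.0053]
foot [ 0.6251 -0.2759  0.1467] mid [ 0.5938 -0.2412  0.1919] tool [-0.0063  0.      0.0189] need tool [ 0.      0.0023 -0.0037]
```

Tilt is now 45.1–45.6° on all three edges. Last comes a small centring shift, then settle.

Request:
{"name": "drive_tool", "arguments": {
  "deltas": [
    [[0,0.0025,-0.003,0,1],[0,0,0,0,1],[0,0,0,0,1],[0,0,0,0,1],[0,0,0,0,1]]
  ]
}}

```text
time_s: 29.8
tcp_pos: [0.5814, -0.2238, 0.1858]
eef_rot: [0.646, 0.287, 0.646, -0.287]
ft_force: [0.1, -0.6, -0.5]
gripper_width: 0.0237
```

```bash
python3 - <<'E'
from h import *
s,R=to((.593,-.237,.184));print(abs(s["qd"]).max())
S=snapshot("scene");cv2.imwrite("pics/last.png",S["image"])
for c,a in blobs(blue(S["image"])):print(c.round(1),a)
E
```

```text
t 29.8 tcp [ 0.5814 -0.2238  0.1858] tool delta [ 0.0018 -0.0002  0.0176] w 0.0237 F [ 0.1 -0.6 -0.5]
0.0021321931281260455
[39.1  8.1] 407
[69.2  1.5] 24
[10.  29.4] 93
[420.9 204.6] 94
[490.  236.3] 107
```

View pics/last.png

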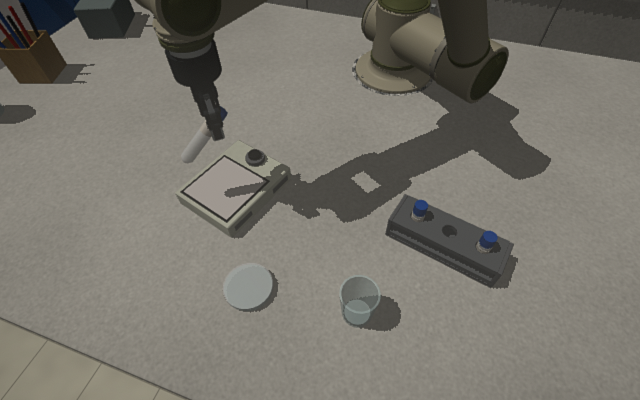

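The final picture shows the tilted tube over the plate, held only by the gripper. The short tubes at (421,205) and (490,236), the beaker and the dish have not moved.

```bash
python3 -c "
from workcell import sign_off;print(sign_off())"
```

```text
the job is handed in; nothing more can be done
None
```

I pressed the light box button fully down, then drew the long tube from the rack and handed in at about 30 s, holding it over the plate at about 45°, cap end up.

- **Button:** I pressed to 55.8 mm with 17 N, at the bottom stop, and released it. The pictures showed no obvious light; the plate read only about 5% brighter, so "on" rests on the measured travel and force.
- **Tilting:** The drive cannot tilt the tool, so I pivoted the tube in the pads against the edge of its rack hole, which gave about 41°. A first nudge of the foot on the bare table changed it by only about half a degree. A second, with drag, brought it to 45°.
- **Last checks:**
  - Edge fits gave a tilt of 45.1–45.6°.
  - The tube's middle is within a few mm of the plate centre. The camera and the nominal grip geometry disagree by about 3 mm, and I split the difference.
  - The tube's lowest point is about 95 mm above the plate.
  - The grip is 60 N and the arm was still, with no contact force.
  - The short tubes, beaker and dish looked unmoved.

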